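Present the amber bottle to the inspection camera

TASK

Take the amber bottle with the red cap out of the green tray and present it to the inspection camera in the air: its flat base squarely facing the camera's lens, centred in front of the lens and about 10 cm from it. Finish while holding it still there, carried by the gripper alone; do not bump the camera, and leave the other bottles and everything else on the table as they are.

Things in the scene. Friction and masses are not known exactly. Their poses are not given: they have to be found in the camera images.
- amber_center (a point): centre (on the axis, 46 mm above the underside) of the bottle to present: amber glass, red cap, in one of the tray's four places. 92 mm high, about 0.11 kg; body 40 mm in diameter up to 62 mm, shoulder to 72 mm, neck 24 mm wide, cap 29 mm in diameter from 76 to 92 mm. z axis: from base to cap
- amber_base (a point): centre of the amber bottle's flat underside (46 mm below amber_center along the bottle's axis)
- lens (a point): centre of the front glass of the inspection camera's lens: a white box, about 56 x 66 x 66 mm, with an orange ring (60 mm wide) round a short black lens (40 mm wide) on its front, hung on a stiff hinge in a fork. It looks up and towards the robot's side. The point's z axis is the optical axis, pointing out of the lens, 0.45 to 0.80 rad from vertical
- stand: dark steel foot (130 x 120 mm) and aluminium fork (about 100 mm wide over its knobs, 128 mm high) of the inspection camera, fixed to the table. Origin on the table; the head's hinge (horizontal, 45 mm behind the lens glass) lies 110 mm above the table and 85 mm from the origin along the stand's +x; the camera looks towards its -x
- tray: open green plastic tray, 210 x 210 mm, 30 mm high, wall and floor 5 mm thick, fixed to the table. Origin: centre of its underside. The four bottles stand in it at about (+-50, +-50) mm along its axes
- clear1: clear stoppered glass bottle of the same size and shape as the amber one, standing in the green tray; origin: centre of its underside. White cap
- clear2: clear stoppered glass bottle of the same size and shape as the amber one, standing in the green tray; origin: centre of its underside. Blue cap
- green1: green stoppered glass bottle of the same size and shape as the amber one, standing in the green tray; origin: centre of its underside. Grey cap
- saline: large clear infusion bottle with a blue cap, 56 mm in diameter, 120 mm high, in the middle behind the cup; origin: centre of its underside
- cup: open steel cup, 64 mm wide, 70 mm high, in the middle of the table, between tray and camera; origin: centre of its underside
- carton: cardboard box 110 x 200 x 60 mm on the left; origin: centre of its underside
- tape: white ring-shaped roll of tape, 90 mm in diameter, 25 mm high, on the right; origin: centre of its underside
- jar: white jar with a green lid, 60 mm in diameter, 75 mm high, on the right; origin: centre of its underside
- amber: the amber bottle itself (see amber_center); origin: centre of its underside, z axis towards the cap
Not all that is in view belongs to the job. Of the things like the amber, leave any that is pink; of the rest the smaller one is meant.

How it is judged:
By the outcome, as a careful person would: the job done as asked, in the order asked, and still so for the second after the job is handed in, while the arm keeps its last pose, push and grip.
It also fails if it takes over 38 s, if anything falls off the work surface, if the arm or the gripper's body presses on something with over 40 N, if the wrist force passes 120 N, or if a joint passes its speed limit or range.

ROBOT

A 6-joint arm with a two-finger parallel gripper is mounted at the origin on the work surface. World frame = base frame: x ahead of the robot, y to its left, z up, the work surface at z = 0. Lengths are in mm, angles in rad, forces in N, time in s.
With the tool pointing down it reaches from about 350 to 775 mm from the base axis. Payload 7.3 kg.
Tool frame: the origin (TCP) lies midway between the tips of the shut fingers; the grasp point (between the pads) lies 19 mm behind it; z points along the fingers, y is the line along which they close (so a half turn about z gives the same grasp; the last joint's range is limited). The gripper opens to 92 mm and grips with 3 to 60 N. Pads are 19 mm wide; open, the fingers measure 130 mm over their backs; the gripper's body (75 mm by 190 mm) begins 47 mm behind the grasp point.
Start: joints at [-1.333, 0.342, 1.524, -0, 1.275, -0.146], TCP at [196.608, -486.816, 226.741] pointing down, gripper open.
Joint ranges: [-2.53, 2.53], [-0.77, 2.02], [0.04, 2.7], [-1, 4.14], [0.28, 2.66], [-3.11, 3.11]. Speed limits (rad/s): [2.57, 2.57, 3.14, 3.14, 3.14, 3.14].

INTERFACE

Orientations are given as [roll, pitch, yaw] about the fixed x, y, z axes, in that order (R = Rz(yaw) Ry(pitch) Rx(roll)).
In Python, from plant import get_obs, capture, camera_model, close_job, search_frame, regions_of, pinpoint gives the robot as it stands. The module is installed in compiled form; this text tells all that it offers.
- The arm moves only by the shell command python3 -m pendant 'ROWS'. ROWS is JSON, one flat list of numbers, 7 for each row, row after row: the shift along the tool's x, y, z in units of 30 mm (1.0 is 30 mm), then the turn, a rotation vector about the tool's x, y, z in units of 4 degrees (1.0 is 4 degrees), then the closure, from -1 (fully open) to 1 (shut), so that 0 is half open. In form: [dx, dy, dz, wx, wy, wz, gripper, dx, dy, dz, wx, wy, wz, gripper, ...]. A call has 1 to 12 rows; each row shifts and turns the commanded pose from where the row before left it, along the tool's axes as they then stand; what a row does not reach is not made up. A row lasts 1/10 s, in which the tool goes at most 50 mm and 8.59 degrees, less where a joint would pass 70% of its speed; a pose out of reach is approached as far as the arm can. A call with a number of a shift or a turn outside -1 to 1 is refused whole. A call with a gripper value outside its range is refused whole. The fingers move at their own pace and stop on an object; the grip force is fixed at half the most. Time passes only in rows, so rows that do not move let the fingers close. It gives the time, the measured TCP pose, the force, the opening and the grip force at its end, in the units of the state.
- get_obs(): the state, without advancing time (a new reading comes with each control period).
- capture(name): name is "side" or "top" or "wrist"; returns the picture (384x512x3 uint8, red, green, blue); there is no depth.
- camera_model(name): a dict with "fov_y" (degrees; the focal length in pixels is half the picture's height over the tangent of half this angle, whatever the lens; pixels are square), "cx", "cy" (the principal point, pixels), "pose" (4x4, takes a point from camera to world coordinates). Camera axes: x right, y up, looking along -z (the intrinsics and any distortion apply to the point x, -y, -z); pixel columns grow to the right and rows downward; lengths in mm; the calibration is good to about 2 mm. A picture is of the moment at which its call begins: read the wrist's pose just before it. camera_model takes no time and is no camera call; for the wrist camera it gives the pose at the moment of the call.
- close_job(): hands the job in; it is judged then, once.
Trained networks look in the newest picture that a camera, given by its name, has taken for a name from the list of things; names that differ only in an ending like _2 or _b are one class to them, and where a whole thing is asked for, a point or a joint stands for the part that bears it (a point fixed in the world has none). Each returns a list of dicts, best first, with "score" (0 to 1); they miss things now and then, are a little off and sometimes report something else, mostly with a low value. They report only what shows in the picture. A call takes as long as a camera call. They do not tell look-alikes from the thing itself.
- search_frame(camera, thing): "location" ([column, row] in pixels, amid what is visible of it).
- regions_of(camera, thing): "pixels" (384x512 bool, what is visible of it) and "location" ([column, row] in pixels, amid what is visible of it).
- pinpoint(camera, thing): "location" ([column, row] in pixels: a listed point, or the origin of a listed thing).
The state is a dict: "time": time; "joint_positions": joint angles; "dq": joint speeds; "tau": joint torques, N m; "tool_pos": TCP position; "tcp_rot": TCP orientation; "contact_force": force on the tool from outside, world axes, zero at the start; "moment": the same for the moment, N m; "grip_width": finger opening in mm; "finger_force": force on a finger pad.
Only numpy, scipy, OpenCV 4.12 (cv2) and the standard library are available. Lean on these libraries where they do the work, as an engineer would, in place of code of your own. Each camera call takes 0.05 s, during which the arm holds its last target. There are 200 camera calls.

## Working session

There is one attempt and no reset: what is moved stays moved. The work goes in short steps, Python scripts to look and compute and a shell command to move; the robot and the scene stay as the last step left them, time stands still between calls to the robot, and variables do not carry over. Pictures are saved under pics/ and viewed, at most 10 in all, crops included, and the job is handed in when it is done.

```bash
mkdir -p pics; ls
python3 - <<'E'
from plant import *
import cv2,numpy as np
ims=[]
for c in("top","side"):
    im=capture(c); m=camera_model(c); print(c,m['fov_y'],m['cx'],m['cy'],{k for k in m},np.round(m['pose'],3).tolist())
    cv2.imwrite(f"pics/{c}0.png",cv2.resize(im[:,:,::-1],(800,600)))
    for t in("amber","amber_center","amber_base","lens","stand","tray"):
        print(t,[(np.round(d['location']).tolist(),round(d['score'],2)) for d in pinpoint(c,t)])
print(get_obs())
E
```

```text
pics
top 46.797271061121535 262.18106235489535 195.67057584534314 {'cy', 'fov_y', 'cx', 'pose'} [[0.016, 0.999, -0.047, 437.366], [-1.0, 0.015, -0.02, -29.247], [-0.019, 0.047, 0.999, 1456.697], [0.0, 0.0, 0.0, 1.0]]
amber [([106.0, 189.0], 0.72), ([286.0, 246.0], 0.63), ([314.0, 258.0], 0.51), ([303.0, 200.0], 0.48), ([303.0, 202.0], 0.21)]
amber_center [([307.0, 199.0], 0.69), ([287.0, 247.0], 0.62), ([316.0, 255.0], 0.48)]
amber_base [([285.0, 247.0], 0.58), ([305.0, 204.0], 0.5)]
lens [([172.0, 170.0], 0.97), ([303.0, 202.0], 0.48)]
stand [([186.0, 194.0], 0.91), ([336.0, 208.0], 0.55)]
tray [([325.0, 188.0], 0.77), ([334.0, 208.0], 0.21)]
side 42.20635083255935 262.7769995007686 187.30253159108446 {'cy', 'fov_y', 'cx', 'pose'} [[0.979, 0.137, -0.149, 272.358], [-0.202, 0.703, -0.682, -1111.59], [0.011, 0.698, 0.716, 1273.895], [0.0, 0.0, 0.0, 1.0]]
amber [([215.0, 233.0], 0.85), ([265.0, 239.0], 0.63), ([210.0, 263.0], 0.55)]
amber_center [([265.0, 229.0], 0.83), ([217.0, 224.0], 0.68), ([208.0, 255.0], 0.5)]
amber_base [([214.0, 258.0], 0.74), ([267.0, 244.0], 0.54), ([264.0, 241.0], 0.5)]
lens [([267.0, 127.0], 0.59)]
stand [([253.0, 160.0], 0.58)]
tray [([277.0, 254.0], 0.78)]
{'time': 0.7, 'joint_positions': array([-1.33299860e+00,  3.41958056e-01,  1.52405220e+00, -1.28455591e-05,
        1.27539859e+00, -1.46035326e-01]), 'dq': array([-2.17015900e-05, -1.74389371e-04, -2.04147547e-03,  5.40517349e-05,
        1.18828605e-03, -1.03009255e-03]), 'tau': array([ 1.37699368e-03, -4.31013644e+01, -2.44441456e+01,  7.20188138e-02,
        4.82759450e-02, -3.72296165e-05]), 'tool_pos': array([ 196.61016182, -486.83932285,  226.77900965]), 'tcp_rot': array([3.14141259e+00, 3.89058424e-05, 3.83836792e-01]), 'contact_force': array([-0.70193841, -0.55088377, -0.02084295]), 'moment': array([-0.00936553, -0.01907334,  0.03458379]), 'finger_force': 0.0, 'grip_width': 91.67611207191136}
```

View pics/top0.png

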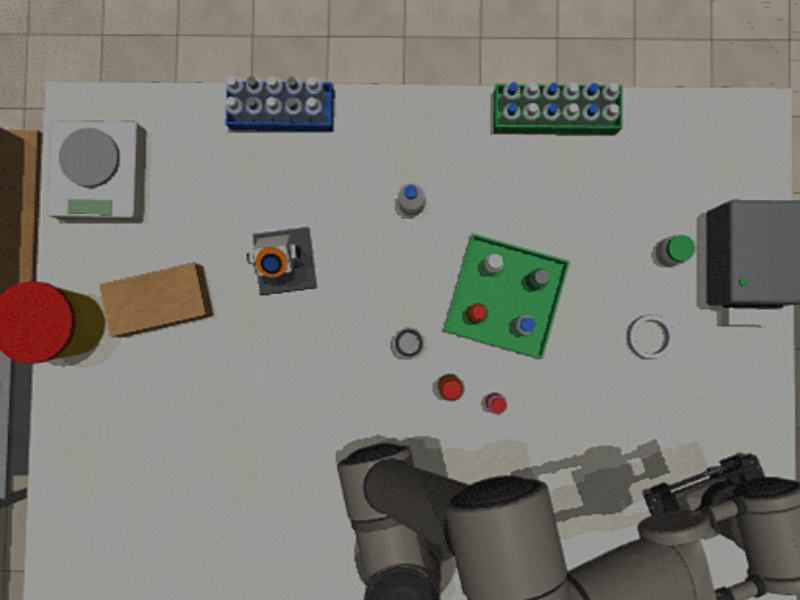

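View pics/side0.png

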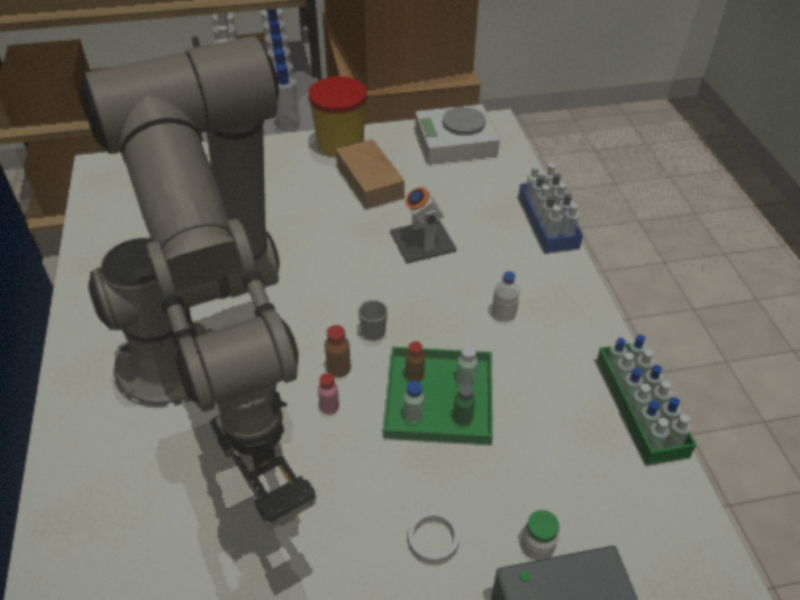

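Candidates (top, 512-wide pixels): red-capped amber in the tray at (305,200), larger amber bottle outside at (289,248) and pink bottle at (317,258). The one meant is the tray one: it isn't pink, and it is smaller than the outside amber. I'll confirm it in a crop and triangulate.

```bash
cat > h.py <<'E'
from plant import *
import numpy as np,cv2
from scipy.spatial.transform import Rotation as Ro
def K(m): f=192/np.tan(np.radians(m['fov_y']/2)); return np.array([[f,0,m['cx']],[0,f,m['cy']],[0,0,1]])
def Pm(m):
    E=np.linalg.inv(m['pose']); return K(m)@(np.diag([1,-1,-1])@E[:3])
def ray(m,p):
    d=np.linalg.inv(K(m))@[p[0],p[1],1]; d=m['pose'][:3,:3]@(d*[1,-1,-1]); return m['pose'][:3,3],d/np.linalg.norm(d)
def onz(m,p,z): o,d=ray(m,p); return o+d*(z-o[2])/d[2]
def tri(L):
    A=0;b=0
    for m,p in L:
        o,d=ray(m,p); Q=np.eye(3)-np.outer(d,d); A=A+Q; b=b+Q@o
    X=np.linalg.solve(A,b); return X,[round(float(np.linalg.norm(np.cross(X-ray(m,p)[0],ray(m,p)[1]))),1) for m,p in L]
def proj(m,X): q=Pm(m)@np.append(X,1); return q[:2]/q[2]
def delta(pos,R):
    "shift (30mm units) in current tool axes, and rotvec (4deg units)"
    o=get_obs(); R0=Ro.from_euler('xyz',o['tcp_rot']).as_matrix()
    return R0.T@(pos-o['tool_pos'])/30, np.degrees(Ro.from_matrix(R0.T@R).as_rotvec())/4
E
python3 - <<'E'
from h import *
ims={c:capture(c) for c in("top","side")}; M={c:camera_model(c) for c in ims}
a=cv2.resize(ims['top'][165:275,240:370,::-1],(520,440),interpolation=2);b=cv2.resize(ims['side'][200:290,190:330,::-1],(684,440),interpolation=2)
a=cv2.resize(a,(400,340));b=cv2.resize(b,(400,257))
c=np.zeros((340,800,3),np.uint8);c[:,:400]=a;c[:257,400:]=b;cv2.imwrite("pics/c1.png",c)
for t in("lens","stand","tray","clear1","clear2","green1","amber_center","amber_base"):
    r={}
    for c in M: r[c]=[d['location'] for d in pinpoint(c,t)][:3]
    for p in r['top']:
        for q in r['side']:
            X,e=tri([(M['top'],p),(M['side'],q)])
            if max(e)<9: print(t,np.round(X).tolist(),e,np.round(p),np.round(q))
# foot
for t in("stand","tray"):
    d=regions_of("top",t)
    k=d[0]['pixels'].astype(np.uint8); print(t,d[0]['score'],k.sum(),cv2.minAreaRect(cv2.findNonZero(k)))
    np.save(f"pics/{t}.npy",k)
E
```

```text
lens [573.0, 267.0, 149.0] [6.5, 6.5] [171. 172.] [266. 125.]
stand [511.0, 243.0, 8.0] [4.6, 4.6] [188. 194.] [250. 160.]
tray [527.0, -205.0, 11.0] [5.0, 5.0] [325. 188.] [278. 254.]
clear1 [467.0, -245.0, 24.0] [4.3, 4.3] [338. 210.] [265. 265.]
clear1 [594.0, -172.0, 17.0] [4.9, 4.9] [315. 171.] [299. 242.]
clear2 [467.0, -245.0, 24.0] [4.3, 4.3] [338. 210.] [265. 265.]
clear2 [594.0, -172.0, 17.0] [4.9, 4.9] [315. 171.] [299. 242.]
green1 [577.0, -249.0, -9.0] [0.2, 0.2] [338. 175.] [298. 266.]
amber_center [344.0, -77.0, 62.0] [0.8, 0.8] [286. 247.] [215. 222.]
amber_center [333.0, -169.0, 171.0] [5.7, 5.7] [318. 256.] [215. 222.]
amber_center [500.0, -140.0, 59.0] [8.6, 8.6] [307. 195.] [264. 230.]
amber_base [349.0, -72.0, -4.0] [1.8, 1.8] [283. 244.] [218. 233.]
amber_base [333.0, -74.0, -131.0] [6.7, 6.7] [283. 244.] [213. 258.]Traceback (most recent call last):
  File "<stdin>", line 16, in <module>
IndexError: list index out of range
```

View pics/c1.png

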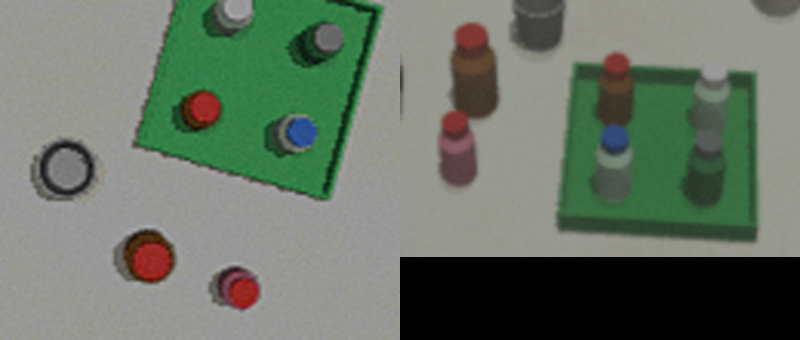

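The crop confirms it: the amber bottle in the tray at crop (205,108), which is top pixel (307,200). The one outside at crop (148,258) is visibly larger, and the third is pink. Next come the precise position, the tray yaw and the foot yaw, by colour.

Run:
```python
from h import *
ims={c:capture(c) for c in("top","side")}; M={c:camera_model(c) for c in ims}
np.savez("pics/ims.npz",**ims)
h=cv2.cvtColor(ims['top'],cv2.COLOR_RGB2HSV).astype(int)
red=((h[...,0]<8)|(h[...,0]>172))&(h[...,1]>170)
def cen(mask,r0,r1,c0,c1):
    y,x=np.nonzero(mask[r0:r1,c0:c1]); return np.array([x.mean()+c0,y.mean()+r0]),len(x)
p,n=cen(red,188,212,294,320); print('cap top',p,n,onz(M['top'],p,95))
hs=cv2.cvtColor(ims['side'],cv2.COLOR_RGB2HSV).astype(int)
reds=((hs[...,0]<8)|(hs[...,0]>172))&(hs[...,1]>150)
q,n=cen(reds,215,232,256,275); print('cap side',q,n,onz(M['side'],q,91)); print(tri([(M['top'],p),(M['side'],q)]))
def caps(f,z,name):pass
g=((h[...,0]>50)&(h[...,0]<80)&(h[...,1]>120)).astype(np.uint8); g[:, :270]=0; g[:140]=0;g[240:]=0;g[:,380:]=0
r=cv2.minAreaRect(cv2.findNonZero(g)); B=np.array([onz(M['top'],c,30) for c in cv2.boxPoints(r)]); print('tray',r,B.round(0).tolist(),B.mean(0),np.degrees(np.arctan2(*(B[1]-B[0])[1::-1])))
v=ims['top'].max(2); d=(v<95).astype(np.uint8); d[:,:155]=0;d[:,206:]=0;d[:140]=0;d[196:]=0
v2=ims['top'][135:200,150:212]; cv2.imwrite("pics/foot.png",cv2.resize(np.hstack([v2[:,:,::-1],np.repeat(d[135:200,150:212,None]*255,3,2)]),None,fx=6,fy=6,interpolation=cv2.INTER_CUBIC))
r=cv2.minAreaRect(cv2.findNonZero(d)); B=np.array([onz(M['top'],c,10) for c in cv2.boxPoints(r)]); print('foot',r,B.round(0).tolist())
o=((h[...,0]>5)&(h[...,0]<16)&(h[...,1]>200)&(h[...,2]>120)).astype(np.uint8);o[:,:150]=0;o[:,206:]=0;o[:140]=0;o[196:]=0
e=cv2.fitEllipse(cv2.convexHull(cv2.findNonZero(o)));print('ring',o.sum(),e)
o=((hs[...,0]>3)&(hs[...,0]<16)&(hs[...,1]>170)&(hs[...,2]>110)).astype(np.uint8);o[:,:255]=0;o[:,280:]=0;o[:110]=0;o[140:]=0
es=cv2.fitEllipse(cv2.convexHull(cv2.findNonZero(o)));print('ringside',o.sum(),es, tri([(M['top'],e[0]),(M['side'],es[0])]))
```

```text
cap top [305.94736842 199.52631579] 76 [ 491.37136821 -136.07128037   95.        ]
cap side [265.3        222.06666667] 30 [ 495.1554814  -133.81309479   91.        ]
(array([ 492.95602031, -136.38505665,   94.33888424]), [1.6, 1.6])
tray ((323.98114013671875, 189.06602478027344), (64.83417510986328, 64.69682312011719), 15.945395469665527) [[455.0, -71.0, 30.0], [657.0, -126.0, 30.0], [602.0, -326.0, 30.0], [401.0, -271.0, 30.0]] [ 528.82888338 -198.46708667   30.        ] -15.137593792260652
foot ((179.2444305419922, 167.12576293945312), (39.408023834228516, 41.79502487182617), 82.23483276367188) [[649.0, 353.0, 10.0], [670.0, 216.0, 10.0], [541.0, 196.0, 10.0], [520.0, 332.0, 10.0]]
ring 119 ((173.3595428466797, 167.55557250976562), (17.389087677001953, 19.20184898376465), 116.29583740234375)Traceback (most recent call last):
  File "<stdin>", line 21, in <module>
cv2.error: OpenCV(4.12.0) /io/opencv/modules/imgproc/src/convhull.cpp:143: error: (-215:Assertion failed) total >= 0 && (depth == CV_32F || depth == CV_32S) in function 'convexHull'
```

View pics/foot.png

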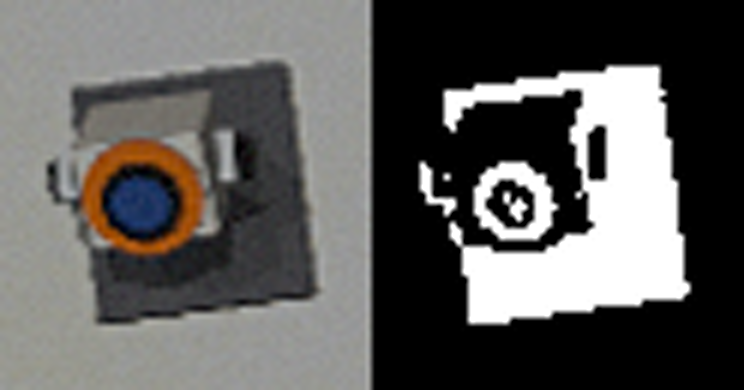

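The tray bottle is at about (492,-136). Foot corners in the crop: (73,88), (290,62), (316,294), (98,322). Knobs: (60,175) and (235,155). Ring centre: (143,196).

Run:
```python
from h import *
m=camera_model("top"); f=lambda a:np.array(a)/6+[150,135]-0.4
C=[onz(m,f(c),8) for c in((73,88),(290,62),(316,294),(98,322))]
print('foot',np.round(C).tolist()); c=np.mean(C,0); print(c)
X=((C[0]-C[3])+(C[1]-C[2]));X/=np.linalg.norm(X);print('x',X, np.linalg.norm(C[0]-C[3]),np.linalg.norm(C[0]-C[1]))
kl,kr=[onz(m,f(k),110) for k in((60,175),(235,155))];H=(kl+kr)/2;print('hinge',H,kl,kr,'rel',(H-c)@X)
Y=np.array([-X[1],X[0],0])
for T in(.45,.5,.55,.6,.65,.7,.75,.8):
    for s in (45,):
        L=np.r_[H[:2],110]+s*(np.cos(T)*np.array([0,0,1])-np.sin(T)*X); print(T,L.round(0),proj(m,L).round(1),proj(camera_model('side'),L).round(1))
print('seen',f((143,196)))
# approach: bottle at 492,-136; TCP z 150
R=Ro.from_euler('xyz',[np.pi,0,np.radians(30)]).as_matrix()
print(delta(np.array([492,-136,227]),R))
```

```text
foot [[653.0, 334.0, 8.0], [669.0, 215.0, 8.0], [542.0, 197.0, 8.0], [525.0, 317.0, 8.0]]
[597.37098039 265.64672509   8.        ]
x [0.99109406 0.1331637  0.        ] 129.84861661083974 120.43245972182729
hinge [599.21923315 269.13521023 110.        ] [593.47542937 313.83305815 110.        ] [604.96303694 224.4373623  110.        ] rel 2.296331915132256
0.45 [580. 267. 151.] [171.9 166.9] [265.8 124.4]
0.5 [578. 266. 149.] [172.1 167.6] [265.2 124.7]
0.55 [576. 266. 148.] [172.2 168.3] [264.7 125.1]
0.6 [574. 266. 147.] [172.4 169. ] [264.2 125.4]
0.65 [572. 266. 146.] [172.5 169.7] [263.7 125.8]
0.7 [570. 265. 144.] [172.7 170.3] [263.3 126.2]
0.75 [569. 265. 143.] [172.9 170.9] [262.8 126.7]
0.8 [567. 265. 141.] [173.1 171.5] [262.4 127.1]
seen [173.43333333 167.26666667]
(array([ 1.35089919e+01, -7.15578364e+00, -9.47138331e-03]), array([ 1.15213329e-03,  5.52438760e-04, -2.00215250e+00]))
```

```bash
python3 -m pendant '[1,-0.5,0,0,0,0,-1, 1,-0.5,0,0,0,0,-1, 1,-0.5,0,0,0,0,-1, 1,-0.5,0,0,0,0,-1, 1,-0.5,0,0,0,0,-1, 1,-0.5,0,0,0,0,-1, 1,-0.5,0,0,0,0,-1, 1,-0.5,0,0,0,0,-1, 1,-0.5,0,0,0,0,-1, 1,-0.5,0,0,0,0,-1, 1,-0.5,0,0,0,0,-1, 1,-0.5,0,0,0,0,-1]'
python3 -m pendant '[0.8,-0.6,0,0,0,0,-1, 0.7,-0.55,0,0,0,0,-1, 0,0,0,0,0,-1,-1, 0,0,0,0,0,-1,-1, 0,0,0,0,0,0,-1]'
python3 - <<'E'
from h import *
im=capture("wrist");m=camera_model("wrist")
cv2.imwrite("pics/w1.png",im[:,:,::-1])
R=Ro.from_euler('xyz',[np.pi,0,np.radians(30)]).as_matrix()
print(delta(np.array([492,-136,227]),R),proj(m,np.array([492,-136,97])),proj(m,np.array([492,-136,5])))
h=cv2.cvtColor(im,cv2.COLOR_RGB2HSV).astype(int)
red=(((h[...,0]<8)|(h[...,0]>172))&(h[...,1]>170)).astype(np.uint8)
n,l,s,c=cv2.connectedComponentsWithStats(red)
for i in range(1,n):
    if s[i,4]>100: print(s[i],c[i],onz(m,c[i],95))
print(m)
E
```

```text
time: 2.95
tool_pos: [463.8, -184.0, 226.8]
tcp_rot: [3.141, -0.0, 0.384]
contact_force: [-0.8, -0.3, 0.5]
grip_width: 91.7
finger_force: 0.0
time: 3.45
tool_pos: [491.9, -135.9, 226.7]
tcp_rot: [3.142, 0.0, 0.525]
contact_force: [-0.4, 0.9, -0.3]
grip_width: 91.6
finger_force: 0.0
(array([ 0.00702318, -0.00305852, -0.01023456]), array([ 0.00136947,  0.00043727, -0.02077227])) [258.66695122 183.36450328] [258.55197112 166.95116985]
[247 166  26  27 543] [259.68508287 179.16390424] [ 496.21321844 -134.86058797   95.        ]
[208 298  21  10 163] [218.07361963 302.98159509] [ 331.85124665 -169.51177942   95.        ]
{'fov_y': 70.48096378415907, 'cx': 258.012134077408, 'cy': 189.654453903, 'pose': array([[ 4.98620938e-01,  8.33387081e-01,  2.38417983e-01,
         5.56543231e+02],
       [-8.66819970e-01,  4.79563012e-01,  1.36537384e-01,
        -9.82307551e+01],
       [-5.47954412e-04, -2.74745867e-01,  9.61516723e-01,
         3.83653450e+02],
       [ 0.00000000e+00,  0.00000000e+00,  0.00000000e+00,
         1.00000000e+00]])}
```

View pics/w1.png

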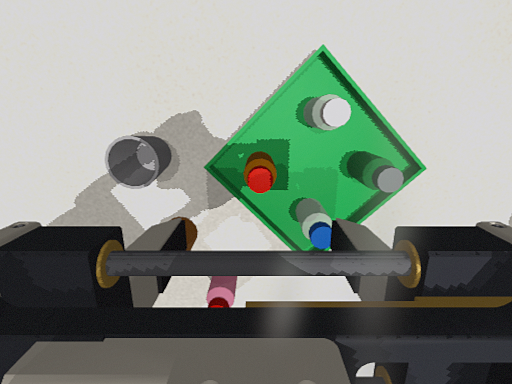

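Wrist view: the red cap at (260,179) sits midway between the fingers, with the white, grey and blue caps clear of the finger line. Descending and gripping.

```bash
python3 -m pendant '[0.08,0,1,0,0,0,-1, 0,0,1,0,0,0,-1, 0,0,1,0,0,0,-1, 0,0,1,0,0,0,-1, 0,0,0.8,0,0,0,-1, 0,0,0.6,0,0,0,-1, 0,0,0.4,0,0,0,-1, 0,0,0.4,0,0,0,-1, 0,0,0,0,0,0,-1]'
python3 -m pendant '[0,0,0,0,0,0,1, 0,0,0,0,0,0,1, 0,0,0,0,0,0,1, 0,0,0,0,0,0,1, 0,0,0,0,0,0,1, 0,0,0,0,0,0,1, 0,0,0,0,0,0,1, 0,0,0,0,0,0,1]'
```

```text
time: 4.4
tool_pos: [493.3, -135.0, 39.7]
tcp_rot: [-3.14, 0.001, 0.523]
contact_force: [0.7, -0.0, -0.3]
grip_width: 91.7
finger_force: 0.0
time: 5.2
tool_pos: [494.0, -135.2, 40.8]
tcp_rot: [3.141, -0.0, 0.523]
contact_force: [-0.1, -0.3, 0.5]
grip_width: 39.3
finger_force: 30.0
```

```bash
python3 -m pendant '[0,0,-0.3,0,0,0,1, 0,0,-0.6,0,0,0,1, 0,0,-1,0,0,0,1, 0,0,-1,0,0,0,1, 0,0,-1,0,0,0,1, 0,0,-1,0,0,0,1, 0,0,-1,0,0,0,1, 0,0,-1,0,0,0,1, 0,0,-1,0,0,0,1, 0,0,-1,0,0,0,1, 0,0,-1,0,0,0,1, 0,0,-0.4,0,0,0,1]'
python3 - <<'E'
from h import *
m=camera_model("wrist"); o=get_obs(); print(o['grip_width'],o['joint_positions'].round(2))
R0=Ro.from_euler('xyz',o['tcp_rot']).as_matrix()
Tt=np.eye(4);Tt[:3,:3]=R0;Tt[:3,3]=o['tool_pos'];TC=np.linalg.inv(Tt)@m['pose'];np.save("TC.npy",TC);print(TC.round(2))
X=np.array([.991,.133,0]); 
for T in(.5,.6,.7):
    lz=np.cos(T)*np.array([0,0,1])-np.sin(T)*X; L=np.array([599.2,267.4,110])+45*lz
    tip=L+lz*(100+36); z=-lz
    dR=Ro.align_vectors([z],[R0[:,2]])[0].as_matrix(); R=dR@R0
    print(T,tip.round(),delta(tip,R))
    V=np.eye(4)
    for nm,RR,p in(('final',R,tip),('back',R,tip+lz*60),('down',R0,tip+[0,0,60])):
        V[:3,:3]=RR;V[:3,3]=p; mm=dict(m);mm['pose']=V@TC; print(nm,proj(mm,L),(np.linalg.inv(mm['pose'])@np.append(L,1)).round())
E
```

```text
time: 6.4
tool_pos: [494.2, -135.1, 353.3]
tcp_rot: [3.138, -0.003, 0.524]
contact_force: [0.0, 0.2, -2.2]
grip_width: 39.2
finger_force: 30.0
39.15942249910493 [-0.42  0.25  1.31 -0.    1.58  0.63]
[[  -0.      0.96    0.27   74.97]
 [   1.     -0.      0.     -0.61]
 [   0.      0.27   -0.96 -156.96]
 [   0.      0.      0.      1.  ]]
0.5 [513. 256. 269.] (array([  7.05651026, -10.98040818,   2.79295954]), array([-2.67033026e+00,  6.58192126e+00,  2.07171414e-16]))
final [258.74378647 182.12052623] [   1.    8. -302.    1.]
back [258.65646896 170.8853684 ] [   1.   25. -360.    1.]
down [278.67825043 125.10375852] [  25.   78. -328.    1.]
0.6 [498. 254. 259.] (array([  6.58017317, -11.1771396 ,   3.10608379]), array([-3.21632432e+00,  7.90609493e+00, -5.27636402e-17]))
final [258.74378888 182.12083654] [   1.    8. -302.    1.]
back [258.65647141 170.88568376] [   1.   25. -360.    1.]
down [283.09505363 115.96154731] [  29.   86. -318.    1.]
0.7 [484. 252. 248.] (array([  6.13517378, -11.36112236,   3.46909996]), array([-3.76258992e+00,  9.23018985e+00,  2.15782848e-16]))
final [258.74379149 182.12117206] [   1.    8. -302.    1.]
back [258.65647406 170.88602472] [   1.   25. -360.    1.]
down [287.62223956 106.87458485] [  33.   94. -307.    1.]
```

```bash
python3 -m pendant '[0.4,-0.7,0,0,0,0,1, 0.6,-1,0,0,0,0,1, 0.6,-1,0,0,0,0,1, 0.6,-1,0,0,0,0,1, 0.6,-1,0,0,0,0,1, 0.6,-1,0,0,0,0,1, 0.6,-1,0,0,0,0,1, 0.6,-1,0,0,0,0,1, 0.6,-1,0,0,0,0,1, 0.6,-1,0,0,0,0,1, 0.6,-1,0,0,0,0,1, 0.4,-0.5,0,0,0,0,1]'
python3 -m pendant '[0,0,0,0,0,0,1, 0,0,0,0,0,0,1]'
cat > ring.py <<'E'
from h import *
from scipy.optimize import least_squares
def ring(im,m,L0,tag,save=None):
    h=cv2.cvtColor(im,cv2.COLOR_RGB2HSV).astype(int)
    o=((h[...,0]>4)&(h[...,0]<20)&(h[...,1]>150)&(h[...,2]>90)).astype(np.uint8)
    p0=proj(m,L0); yy,xx=np.mgrid[:384,:512]; o[np.hypot(xx-p0[0],yy-p0[1])>90]=0
    n,l,s,c=cv2.connectedComponentsWithStats(o); i=1+np.argmax(s[1:,4]); o=(l==i).astype(np.uint8)
    hull=cv2.convexHull(cv2.findNonZero(o)); cs,_=cv2.findContours(o,cv2.RETR_EXTERNAL,cv2.CHAIN_APPROX_NONE)
    e=cv2.fitEllipse(hull); print(tag,'area',s[i],'ellipse',e)
    if save: cv2.imwrite(save,cv2.cvtColor(np.hstack([im,np.repeat(o[...,None]*255,3,2)])[:, :],cv2.COLOR_RGB2BGR)[:, :1024:1])
    return cs[0][:,0,:].astype(float)
E
python3 - <<'E'
from ring import *
im=capture("wrist");m=camera_model("wrist");np.savez("pics/w2.npz",im=im,**m)
cv2.imwrite("pics/w2.png",im[:,:,::-1])
print(get_obs()['grip_width'],[ (d['location'],d['score']) for d in pinpoint("wrist","lens")])
ring(im,m,np.array([574,266,147]),'w')
E
```

```text
time: 7.6
tool_pos: [501.6, 260.4, 349.9]
tcp_rot: [-3.141, 0.0, 0.526]
contact_force: [1.1, -0.1, -1.7]
grip_width: 39.5
finger_force: 30.0
time: 7.8
tool_pos: [502.2, 257.8, 349.6]
tcp_rot: [3.141, 0.001, 0.524]
contact_force: [-1.0, -0.1, -1.0]
grip_width: 39.0
finger_force: 30.0
39.2131184312692 [([281.8, 115.3], 0.88), ([444.9, 117.5], 0.64)]
w area [262  90  46  45 876] ellipse ((284.96331787109375, 112.01837158203125), (44.229736328125, 45.921600341796875), 87.27950286865234)
```

View pics/w2.png

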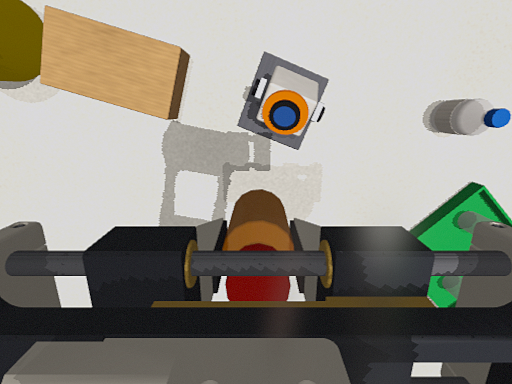

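The lens ring shows at (285,112) and the bottle is held at (258,230). Next, one oblique view for the lens tilt and position.

```bash
python3 -m pendant '[0.4,0.6,0,0,0,0,1, 0.6,1,0,0,0,0,1, 0.6,1,0,0,0,0,1, 0.6,1,0,0,0,0,1, 0.5,0.95,0,0,0,0,1, 0,0,0,0,0,0,1, 0,0,0,0,0,0,1, 0,0,0,0,0,0,1]'
python3 - <<'E'
from ring import *
im=capture("wrist");m=camera_model("wrist");np.savez("pics/w3.npz",im=im,**m)
cv2.imwrite("pics/w3.png",np.hstack([cv2.resize(im[:,:,::-1],(400,300)),np.zeros((300,0,3),np.uint8)]))
c=proj(m,np.array([574,266,147])); print(c); a,b=[int(max(0,v-50)) for v in c]
A=np.load("pics/w2.npz")['im'][62:162,235:335]
cv2.imwrite("pics/w3c.png",np.hstack([cv2.resize(x[:,:,::-1],(400,400),interpolation=2) for x in(A,im[b:b+100,a:a+100])])); print(a,b)
print([ (d['location'],d['score']) for d in pinpoint("wrist","lens")])
ring(im,m,np.array([574,266,147]),'w')
E
```

```text
time: 8.7
tool_pos: [640.4, 180.1, 350.2]
tcp_rot: [-3.141, -0.0, 0.523]
contact_force: [-0.1, 0.3, -1.3]
grip_width: 39.5
finger_force: 30.0
[180.15861555 180.30751495]
130 130
[([180.6, 176.9], 0.83), ([257.3, 241.5], 0.5)]
w area [223 220  38  31 633] ellipse ((240.4850311279297, 234.86167907714844), (18.600688934326172, 45.024322509765625), 48.05782699584961)
```

View pics/w3c.png

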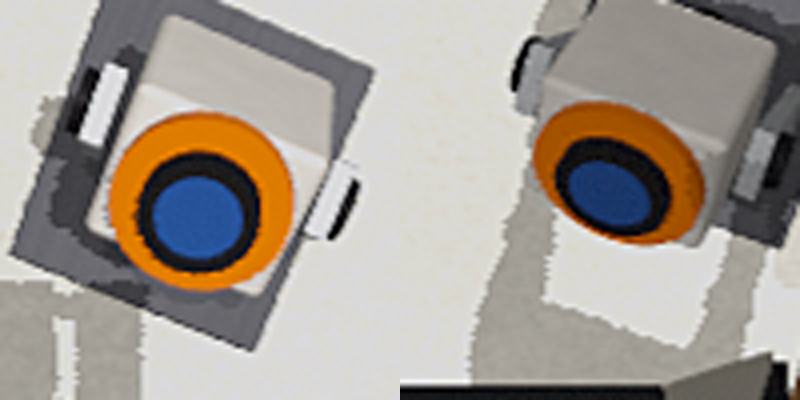

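Left view: glass centre about (285,116) in full-frame pixels. Right view: glass centre about (182,177), ring clearly oblique. Fitting 3D circles to both.

```bash
cat > fit.py <<'E'
from h import *
from scipy.optimize import least_squares
D=[]
for f in("w2","w3"):
    z=np.load(f"pics/{f}.npz"); m={k:z[k] for k in('cx','cy','fov_y','pose')}; im=z['im']
    h=cv2.cvtColor(im,cv2.COLOR_RGB2HSV).astype(int); c0=dict(w2=(284,114),w3=(181,174))[f]; yy,xx=np.mgrid[:384,:512]; near=np.hypot(xx-c0[0],yy-c0[1])<32
    r={}
    for n,k in(('o',(h[...,0]>4)&(h[...,0]<20)&(h[...,1]>150)&(h[...,2]>70)),('b',(h[...,0]>100)&(h[...,0]<125)&(h[...,1]>130)&(h[...,2]>60))):
        k=(k&near).astype(np.uint8); cs=max(cv2.findContours(k,cv2.RETR_EXTERNAL,cv2.CHAIN_APPROX_NONE)[0],key=cv2.contourArea)
        e=cv2.fitEllipse(cs); print(f,n,e)
        t=np.linspace(0,2*np.pi,40,endpoint=False); a=np.radians(e[2]); u,v=(e[1][0]/2+.5)*np.cos(t),(e[1][1]/2+.5)*np.sin(t)
        r[n]=np.c_[e[0][0]+u*np.cos(a)-v*np.sin(a),e[0][1]+u*np.sin(a)+v*np.cos(a)]
    D.append((m,r))
def ax(p): return np.array([-np.sin(p[0])*np.cos(p[1]),-np.sin(p[0])*np.sin(p[1]),np.cos(p[0])])
def res(p):
    C=p[:3]; n=ax(p[3:5]); out=[]
    for m,r in D:
        for k,c,R in(('o',C,30.),('b',C+p[5]*n,p[6])):
            for q in r[k]:
                o,d=ray(m,q); X=o+d*((c-o)@n)/(d@n); out.append(np.linalg.norm(X-c)-R)
    return out
s=least_squares(res,[574,266,147,.6,.13,2,15],loss='soft_l1'); p=s.x
print(p.round(3),'rms',np.sqrt(np.mean(np.square(res(p)))))
n=ax(p[3:5]); G=p[:3]+p[5]*n; print('glass',G,'axis',n,'hinge implied',G-45*n)
np.savez('lens.npz',G=G,n=n)
E
python3 fit.py
```

```text
w2 o ((284.94268798828125, 112.02286529541016), (43.64284896850586, 45.036903381347656), 84.68894958496094)
w2 b ((283.9905090332031, 116.02842712402344), (20.101219177246094, 22.443138122558594), 93.70236206054688)
w3 o ((184.31265258789062, 172.90110778808594), (31.233903884887695, 44.080360412597656), 117.56987762451172)
w3 b ((181.9006805419922, 177.83567810058594), (13.30854320526123, 20.995380401611328), 114.9386215209961)
[5.82967e+02 2.65293e+02 1.41224e+02 4.39000e-01 1.88000e-01 9.68700e+00
 1.42150e+01] rms 0.5144676406110826
glass [578.92330499 264.52446972 149.99393598] axis [-0.41741532 -0.0793621   0.90524367] hinge implied [597.70699458 268.09576417 109.25797078]
```

Lens fit: glass at (579,265,150), tilt 0.44 and azimuth 0.19, and the implied hinge agrees with the foot geometry. I'll blend the axis to tilt 0.45, azimuth 0.155.

```bash
cat > tgt.py <<'E'
from h import *
import sys
T,a=.447,.155
n=np.array([-np.sin(T)*np.cos(a),-np.sin(T)*np.sin(a),np.cos(T)]); G=(np.array([578.9,264.5,150])+np.array([598.5,268.2,110])+45*n)/2
o=get_obs(); R0=Ro.from_euler('xyz',o['tcp_rot']).as_matrix()
R=Ro.align_vectors([-n],[R0[:,2]])[0].as_matrix()@R0
for back in(80,0):
    s,w=delta(G+n*(135.8+back),R); print('G',G.round(1),'back',back,'tcp',(G+n*(135.8+back)).round(1),'shift',s.round(2),'rot',w.round(2))
b=o['tool_pos']+R0[:,2]*35.8; v=b-G; print('base: dist',(v@n).round(1),'off',np.linalg.norm(v-(v@n)*n).round(1),'ang deg',np.degrees(np.arccos(-R0[:,2]@n)).round(2),o['time'],o['grip_width'],o['joint_positions'].round(2))
E
python3 tgt.py
```

```text
G [579.1 264.8 150.3] back 80 tcp [486.9 250.4 344.9] shift [-3.26 -4.57  0.19] rot [-2.31  5.96  0.  ]
G [579.1 264.8 150.3] back 0 tcp [521.1 255.8 272.7] shift [-2.19 -4.15  2.59] rot [-2.31  5.96  0.  ]
base: dist 127.8 off 146.8 ang deg 25.56 8.8 39.220118676668875 [0.16 0.58 0.8  0.   1.75 1.21]
```

```bash
python3 -m pendant '[-0.4,-0.6,0,0,0,0,1, -0.7,-0.95,0,0,0,0,1, -0.7,-0.95,0,0,0,0,1, -0.7,-0.95,0,0,0,0,1, -0.5,-0.7,0.1,0,0,0,1, -0.26,-0.42,0.1,0,0,0,1, 0,0,0,0,0,0,1]'
python3 -m pendant '[0,0,0,-0.3,0.8,0,1, 0,0,0,-0.39,0.99,0,1, 0,0,0,-0.39,0.99,0,1, 0,0,0,-0.39,0.99,0,1, 0,0,0,-0.39,0.99,0,1, 0,0,0,-0.3,0.8,0,1, 0,0,0,-0.15,0.4,0,1, 0,0,0,0,0,0,1, 0,0,0,0,0,0,1]'
python3 tgt.py
```

```text
time: 9.5
tool_pos: [485.4, 251.4, 344.8]
tcp_rot: [-3.141, -0.001, 0.527]
contact_force: [0.6, -0.6, -0.6]
grip_width: 39.1
finger_force: 30.0
time: 10.4
tool_pos: [488.0, 250.0, 344.2]
tcp_rot: [2.97, -0.414, 0.56]
contact_force: [0.3, 0.6, -0.4]
grip_width: 38.9
finger_force: 30.0
G [579.1 264.8 150.3] back 80 tcp [486.9 250.4 344.9] shift [-0.01 -0.03 -0.04] rot [0.01 0.01 0.  ]
G [579.1 264.8 150.3] back 0 tcp [521.1 255.8 272.7] shift [-0.01 -0.03  2.63] rot [0.01 0.01 0.  ]
base: dist 178.9 off 0.9 ang deg 0.06 10.4 38.93253972500493 [ 0.39  0.09  1.62 -0.12  1.01  1.48]
```

```bash
python3 -m pendant '[0,0,0.3,0,0,0,1, 0,0,0.5,0,0,0,1, 0,0,0.6,0,0,0,1, 0,0,0.6,0,0,0,1, 0,0,0.4,0,0,0,1, 0,-0.03,0.22,0,0,0,1, 0,0,0,0,0,0,1, 0,0,0,0,0,0,1, 0,0,0,0,0,0,1]'
python3 - <<'E'
from h import *
exec(open('tgt.py').read())
ims={c:capture(c) for c in("side","wrist","top")}; np.savez("pics/fin.npz",**ims)
M={c:camera_model(c) for c in ims}
B=o['tool_pos']+R0[:,2]*35.8
tiles=[]
for c,w in(("side",50),("wrist",90),("top",40)):
    im=ims[c][:,:,::-1].copy(); p=proj(M[c],(B+G)/2); x,y=[int(max(0,v-w)) for v in p]
    k=cv2.resize(im[y:y+2*w,x:x+2*w],(266,266),interpolation=2); s=266/(2*w)
    for X,col in((G,(255,255,0)),(B,(0,255,0)),(B-R0[:,2]*92,(255,0,255))):
        q=(proj(M[c],X)-[x,y]+.5)*s; cv2.circle(k,tuple(int(v) for v in q),3,col,-1)
    tiles.append(cv2.resize(k,(266,266)))
cv2.imwrite("pics/fin.png",cv2.resize(np.hstack(tiles),(798,266)))
for c in("wrist","side"):
  for t in("lens","amber_base","amber_center"): print(c,t,proj(M[c],G).round(),proj(M[c],B).round(),[(np.round(d['location']),d['score']) for d in pinpoint(c,t)][:2])
E
```

```text
time: 11.3
tool_pos: [521.1, 256.2, 273.6]
tcp_rot: [2.97, -0.416, 0.56]
contact_force: [0.2, -0.2, -1.2]
grip_width: 38.7
finger_force: 30.0
G [579.1 264.8 150.3] back 80 tcp [486.9 250.4 344.9] shift [-0.02  0.01 -2.64] rot [ 0.01 -0.01 -0.  ]
G [579.1 264.8 150.3] back 0 tcp [521.1 255.8 272.7] shift [-0.02  0.01  0.02] rot [ 0.01 -0.01 -0.  ]
base: dist 100.7 off 0.6 ang deg 0.04 11.3 38.73788503059129 [ 0.38  0.19  1.69 -0.13  0.83  1.49]
wrist lens [259. 182.] [259. 214.] [(array([257., 183.]), 0.73)]
wrist amber_base [259. 182.] [259. 214.] [(array([257., 212.]), 0.8)]
wrist amber_center [259. 182.] [259. 214.] [(array([256., 241.]), 0.68)]
side lens [266. 125.] [254. 107.] [(array([265., 125.]), 0.91)]
side amber_base [266. 125.] [254. 107.] [(array([215., 232.]), 0.94), (array([254., 109.]), 0.65)]
side amber_center [266. 125.] [254. 107.] [(array([217., 224.]), 0.82), (array([210., 254.]), 0.65)]
```

View pics/fin.png

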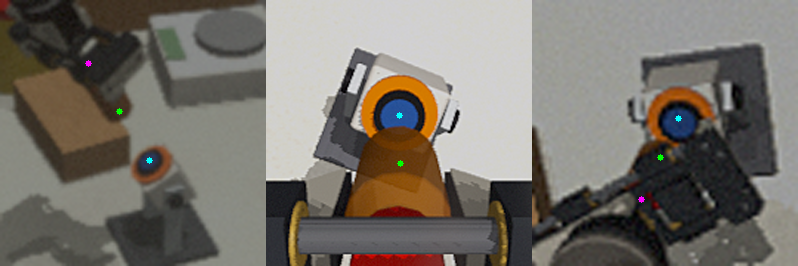

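The predicted glass and base points fall on the picture in all three views: wrist lens (259,182), base (259,214). The bottle is coaxial with the lens, 100.7 mm away and still. Handing in.

```bash
python3 -c "
from plant import *
print(close_job())"
```

```text
the job is handed in; nothing more can be done
None
```

I handed the job in with the tray's amber bottle held still by the gripper alone. By my measurements its base is square to the lens, centred to about 1 mm and about 101 mm away; no verdict came back. It finished at about 12 s of the 38 s, and the wrist force readings showed no contact with the camera, the other bottles or anything else.

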